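# Set out the stacked egg cartons on their lot boards

### The job

Take the two stacks of filled egg cartons apart and set each carton on the lot board of its own colour, lid up, flat, centred on the coloured panel and lined up lengthwise with the board. There are eggs inside: keep the cartons level, set them down gently without dropping them, and leave the jar and the roll of tape where they are.

Things in the scene. Friction and masses are not known exactly. Their poses are not given: they have to be found in the camera images.
- carton_blue_center (a point): the blue carton: a closed, rigid small-egg carton, blue all over, 116 mm long (its x), 58 mm wide (its y), 46 mm high (its z, up), 0.08 to 0.15 kg. This point is its centre, 23 mm above its underside and below its flat top. Its sides are upright, so it is gripped across its 58 mm width, from above. It starts at the bottom of one of the two stacks, on the table.
- carton_yellow_center (a point): the yellow carton: a closed, rigid small-egg carton, yellow all over, 116 mm long (its x), 58 mm wide (its y), 46 mm high (its z, up), 0.08 to 0.15 kg. This point is its centre, 23 mm above its underside and below its flat top. Its sides are upright, so it is gripped across its 58 mm width, from above. It starts at the bottom of one of the two stacks, on the table.
- carton_green_center (a point): the green carton: a closed, rigid small-egg carton, green all over, 116 mm long (its x), 58 mm wide (its y), 46 mm high (its z, up), 0.08 to 0.15 kg. This point is its centre, 23 mm above its underside and below its flat top. Its sides are upright, so it is gripped across its 58 mm width, from above. It starts on top of one of the two stacks, lying crosswise on the carton below.
- carton_red_center (a point): the red carton: a closed, rigid small-egg carton, red all over, 116 mm long (its x), 58 mm wide (its y), 46 mm high (its z, up), 0.08 to 0.15 kg. This point is its centre, 23 mm above its underside and below its flat top. Its sides are upright, so it is gripped across its 58 mm width, from above. It starts on top of one of the two stacks, lying crosswise on the carton below.
- board_blue_top (a point): the blue lot board: a fixed plywood board 160 mm long (its x), 100 mm wide (its y), 6 mm thick, flat on the table, with a blue panel of 140 x 82 mm in the middle of its flat top. This point is the centre of its top face; z is up. Either way round along the board is the same.
- board_yellow_top (a point): the yellow lot board: a fixed plywood board 160 mm long (its x), 100 mm wide (its y), 6 mm thick, flat on the table, with a yellow panel of 140 x 82 mm in the middle of its flat top. This point is the centre of its top face; z is up. Either way round along the board is the same.
- board_green_top (a point): the green lot board: a fixed plywood board 160 mm long (its x), 100 mm wide (its y), 6 mm thick, flat on the table, with a green panel of 140 x 82 mm in the middle of its flat top. This point is the centre of its top face; z is up. Either way round along the board is the same.
- board_red_top (a point): the red lot board: a fixed plywood board 160 mm long (its x), 100 mm wide (its y), 6 mm thick, flat on the table, with a red panel of 140 x 82 mm in the middle of its flat top. This point is the centre of its top face; z is up. Either way round along the board is the same.
- jar: bystander: an amber glass jar, 56 mm across, 75 mm high, standing; origin at the centre of its underside.
- tape: bystander: a brown roll of tape lying flat, 64 mm across, 24 mm high; origin at the centre of its underside.
There are look-alikes about, which are no part of the job. What is shaped like the part that bears board_yellow_top but white is not meant.

How it is judged:
By the outcome, as a careful person would: the job done as asked, in the order asked, and still so for the second after the job is handed in, with the robot touching nothing.
It also fails if it takes over 106 s, if anything falls off the work surface, if the arm or the gripper's body presses on something with over 40 N, if the wrist force passes 120 N, or if a joint passes its speed limit or range.

### The arm

A 6-joint arm with a two-finger parallel gripper is mounted at the origin on the work surface. World frame = base frame: x ahead of the robot, y to its left, z up, the work surface at z = 0. Lengths are in m, angles in rad, forces in N, time in s.
With the tool pointing down it reaches from about 0.25 to 0.8 m from the base axis. Payload 3.9 kg.
Tool frame: the origin (TCP) lies on the front face of the gripper's body, between the roots of the fingers; the fingertips stand 73 mm ahead of it and the grasp point (between the pads) lies 54 mm ahead of it; z points along the fingers, x is the direction in which the jaws open and shut, and the axes are right-handed (so a half turn about z gives the same grasp; the last joint's range is limited). The gripper opens to 85 mm and grips with 20 to 120 N. Pads are 22 mm wide; open, the fingers measure 114 mm over their backs; the gripper's body (76 mm by 85 mm) begins 54 mm behind the grasp point. The pads swing forward as they close: fully open they stand 13 mm farther back than shut.
Start: joints at [1.288, 0.26, -0.138, 1.173, 0, 1.571], TCP at [0.146, 0.504, 0.304] pointing down, gripper open.
Joint ranges: [-2.78, 2.78], [-0.83, 1.72], [-1.28, 1.37], [-1.9, 2.12], [-1.57, 1.48], [-3.14, 3.14]. Speed limits (rad/s): [2.57, 2.57, 3.14, 3.14, 3.14, 3.14].

### API

Orientations are given as a unit quaternion [w, x, y, z].
In Python, from bench import get_state, camera, camera_model, finish_job gives the robot as it stands. The module is installed in compiled form; this text tells all that it offers.
- The arm moves only by the shell command python3 -m pendant 'ROWS' [FORCE]. ROWS is JSON, a list that holds one entry, the list of rows, each a list of 7 numbers: the shift along the world's x, y, z in mm, then the turn, a rotation vector about the world's x, y, z in rad, then the closure, from -1 (fully open) to 1 (shut), so that 0 is half open. In form: [[[x, y, z, ax, ay, az, fingers], ...]]. A call has 1 to 20 rows; each row shifts and turns the commanded pose from where the row before left it; what a row does not reach is not made up. A row lasts 1/8 s, in which the tool goes at most 62.5 mm and 10.7 degrees, less where a joint would pass 70% of its speed; a pose out of reach is approached as far as the arm can. A call is refused whole if a number of a shift passes 62.5 or a number of a turn 0.188, either way. A call with a gripper value outside its range is refused whole. The fingers move at their own pace and stop on an object; FORCE is the grip in N (left out, the last holds). Time passes only in rows, so rows that do not move let the fingers close. It gives the time, the measured TCP pose, the force and the opening at its end, in the units of the state.
- get_state(): the state, without advancing time (a new reading comes with each control period).
- camera(name): name is "scene" or "top" or "wrist"; returns (picture, depth): 420x560x3 uint8, red, green, blue; 420x560 float32, m along the optical axis (not along the pixel's ray), 0 where there is no reading.
- camera_model(name): a dict with "K" (3x3 intrinsics, pixels), "extrinsics" (4x4, takes a point from world to camera coordinates); the wrist camera has in their place "tool_from_camera" (4x4, takes a point from camera to tool coordinates, whose origin is the TCP and whose axes are the tool frame's). Camera axes: x right, y up, looking along -z (the intrinsics and any distortion apply to the point x, -y, -z); pixel columns grow to the right and rows downward; lengths in m; the calibration is good to about 2 mm. The wrist camera is an equidistant fisheye: a pixel r from the principal point sees the ray r / f radians off the axis. A picture is of the moment at which its call begins: read the wrist's pose just before it. camera_model takes no time and is no camera call.
- finish_job(): hands the job in, once; it reports no verdict.
The state is a dict: "time": time; "joint_positions": joint angles; "qvel": joint speeds; "effort": joint torques, N m; "position": TCP position; "ee_rot": TCP orientation; "contact_force": force on the tool from outside, world axes, zero at the start; "moment": the same for the moment, N m; "finger_gap": finger opening in m.
Only numpy, scipy, OpenCV 4.12 (cv2) and the standard library are available. Lean on these libraries where they do the work, as an engineer would, in place of code of your own. Each camera call takes 0.05 s, during which the arm holds its last target.

## Working session

There is one attempt and no reset: what is moved stays moved. The work goes in short steps, Python scripts to look and compute and a shell command to move; the robot and the scene stay as the last step left them, time stands still between calls to the robot, and variables do not carry over. Pictures are saved under pics/ and viewed, and the job is handed in when it is done.

```bash
mkdir -p pics; ls; python3 - <<'E'
from bench import *
import cv2,numpy as np
np.set_printoptions(precision=4,suppress=True)
s=get_state();print(s)
for n in ["scene","top","wrist"]:
    p,d=camera(n);m=camera_model(n);print(n,m)
    cv2.imwrite(f"pics/{n}0.png",p[:,:,::-1]);np.save(f"pics/{n}0d.npy",d)
E
```

```text
pics
{'time': 0.0, 'joint_positions': array([ 1.288 ,  0.2607, -0.1393,  1.1727,  0.    ,  1.5708]), 'qvel': array([ 0.0001,  0.0012, -0.0016, -0.0013, -0.0011,  0.0006]), 'effort': array([  0.0005, -40.5679,  25.3923,   0.0188,   0.    ,   0.    ]), 'position': array([0.1464, 0.5036, 0.3031]), 'ee_rot': array([ 0.0006,  0.7997,  0.6004, -0.0008]), 'contact_force': array([-0.059 , -0.1424, -0.3178]), 'moment': array([-0.0027, -0.017 , -0.0246]), 'finger_gap': 0.08558160374505204}
scene {'K': array([[535.6953,   0.    , 281.8519],
       [  0.    , 535.6953, 206.3992],
       [  0.    ,   0.    ,   1.    ]]), 'extrinsics': array([[ 0.6893,  0.7244, -0.0107, -0.3257],
       [-0.5159,  0.5012,  0.6947,  0.2977],
       [ 0.5086, -0.4733,  0.7192, -2.0963],
       [ 0.    ,  0.    ,  0.    ,  1.    ]])}
top {'K': array([[461.8251,   0.    , 289.4708],
       [  0.    , 461.8251, 215.412 ],
       [  0.    ,   0.    ,   1.    ]]), 'extrinsics': array([[-0.0155, -0.9997, -0.0182, -0.0728],
       [ 0.9947, -0.0173,  0.1013, -0.553 ],
       [-0.1016, -0.0165,  0.9947, -1.2534],
       [ 0.    ,  0.    ,  0.    ,  1.    ]])}
wrist {'K': array([[325.1923,   0.    , 282.1393],
       [  0.    , 325.1923, 208.6121],
       [  0.    ,   0.    ,   1.    ]]), 'tool_from_camera': array([[ 1.    ,  0.0007,  0.0002,  0.0009],
       [ 0.0007, -0.9588, -0.284 , -0.0728],
       [-0.    ,  0.284 , -0.9588, -0.07  ],
       [ 0.    ,  0.    ,  0.    ,  1.    ]])}
```

View pics/top0.png

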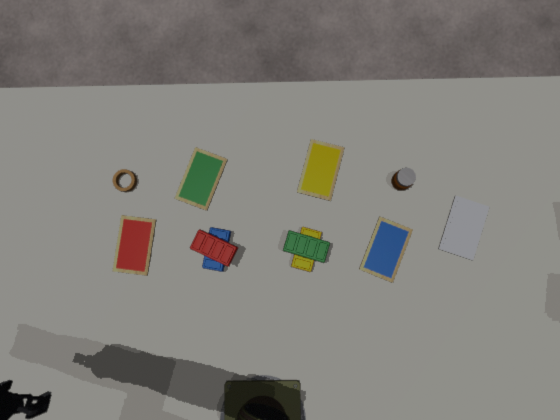

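View pics/scene0.png

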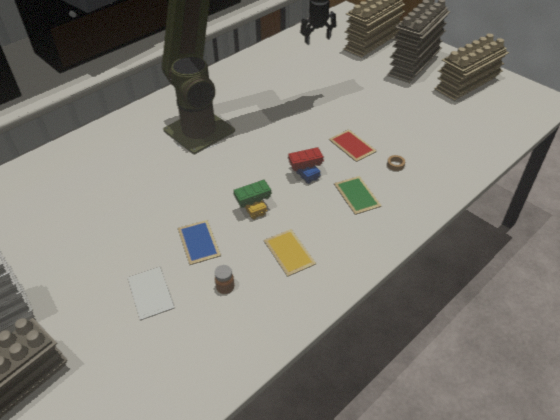

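View pics/wrist0.png

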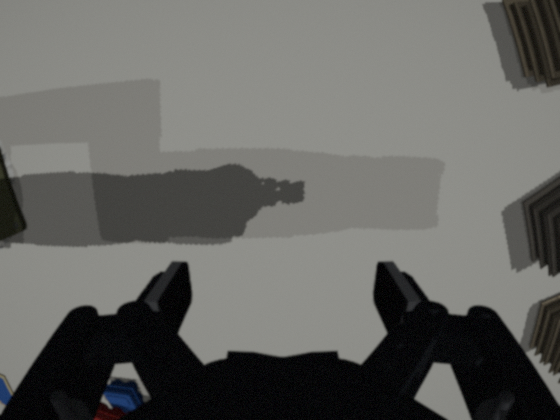

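Top view: the boards are red (135,245), green (201,179), yellow (321,170) and blue (386,249), and the white one at (464,227) is the look-alike. The stacks are red on blue at (214,248) and green on yellow at (306,248). The jar is at (403,179) and the tape at (124,181). Next I'll measure them.

```bash
cat > h.py <<'E'
from bench import *
import cv2,numpy as np
np.set_printoptions(precision=4,suppress=True)
HUE={'red':None,'yellow':(20,35),'green':(45,85),'blue':(100,130)}
def cmask(p,c):
    h=cv2.cvtColor(p,cv2.COLOR_RGB2HSV);H,S,V=h[...,0],h[...,1],h[...,2]
    m=((H<8)|(H>172)) if c=='red' else ((H>=HUE[c][0])&(H<=HUE[c][1]))
    return (m&(S>130)&(V>40)).astype(np.uint8)
def cast(name,uv,z,st=None):
    m=camera_model(name);K=m['K'];uv=np.asarray(uv,float).reshape(-1,2)
    E=m['extrinsics'];R=E[:3,:3];C=-R.T@E[:3,3]
    r=np.c_[(uv[:,0]-K[0,2])/K[0,0],-(uv[:,1]-K[1,2])/K[1,1],-np.ones(len(uv))]@R
    return C+r*((z-C[2])/r[:,2])[:,None]
def worldmap(name,d):
    m=camera_model(name);K=m['K'];E=m['extrinsics']
    v,u=np.mgrid[:d.shape[0],:d.shape[1]]
    P=np.stack([(u-K[0,2])/K[0,0]*d,-(v-K[1,2])/K[1,1]*d,-d],-1)
    return (P-E[:3,3])@E[:3,:3]
def rect(name,mask,z):
    cs,_=cv2.findContours(mask,cv2.RETR_EXTERNAL,cv2.CHAIN_APPROX_NONE)
    out=[]
    for c in cs:
        if cv2.contourArea(c)<60: continue
        P=cast(name,c.reshape(-1,2),z)
        (cx,cy),(w,h),a=cv2.minAreaRect((P[:,:2]*1000).astype(np.float32))
        if w<h: w,h,a=h,w,a+90
        a=(a+90)%180-90
        out.append((c.reshape(-1,2).mean(0).round(),round(cx,1),round(cy,1),round(w,1),round(h,1),round(a,1),cv2.contourArea(c)))
    return out
E
python3 - <<'E'
from h import *
p,d=camera("top");W=worldmap("top",d);Z=W[...,2]
C=camera_model("top")['extrinsics'];print("cam",-C[:3,:3].T@C[:3,3])
k=np.ones((3,3),np.uint8)
for c in HUE:
    m=cmask(p,c)
    for nm,z,lo,hi in [("board",.006,-.01,.02),("low",.046,.03,.06),("top",.092,.075,.12)]:
        mm=(m&((Z>lo)&(Z<hi))).astype(np.uint8)
        n,l=cv2.connectedComponents(mm)
        for i in range(1,n):
            q=(l==i)
            if q.sum()>60:
                r=rect("top",q.astype(np.uint8),z)
                print(c,nm,"medz",round(float(np.median(Z[q])),4),r)
for nm,(u,v) in dict(jar=(405,176),tape=(124,173),table=(250,330)).items(): print(nm,W[v,u])
E
```

```text
cam [ 0.4215 -0.1031  1.3015]
red board medz 0.0056 [(array([134., 245.]), 478.5, 359.1, 139.1, 81.5, -8.0, 1338.5)]
red top medz 0.0897 [(array([213., 247.]), 464.5, 118.1, 113.4, 55.5, 64.1, 851.0)]
yellow board medz 0.0052 [(array([320., 169.]), 684.9, -171.7, 140.7, 82.0, -15.7, 1326.5)]
yellow low medz 0.0435 [(array([311., 232.]), 502.5, -139.2, 55.7, 19.1, 72.3, 117.0)]
yellow low medz 0.043 [(array([302., 263.]), 420.2, -114.5, 56.5, 32.8, 72.4, 222.5)]
green board medz 0.0055 [(array([204., 167.]), 689.3, 161.9, 80.8, 72.7, -21.4, 279.5)]
blue board medz 0.0052 [(array([386., 249.]), 455.8, -348.8, 135.7, 78.3, -22.7, 1305.5)]
blue low medz 0.044 [(array([220., 233.]), 502.7, 110.5, 56.8, 27.7, 75.1, 143.5)]
blue low medz 0.0438 [(array([212., 264.]), 421.8, 127.2, 55.8, 28.0, 78.0, 150.0)]
jar [ 0.6475 -0.3939  0.0757]
tape [0.6839 0.39   0.008 ]
table [0.2378 0.0326 0.0011]
```

```bash
python3 - <<'E'
import cv2
p=cv2.imread("pics/top0.png")[140:290,100:420]
cv2.imwrite("pics/crop0.png",cv2.resize(p,None,fx=2.5,fy=2.5,interpolation=cv2.INTER_CUBIC))
E
```

```text
(no output)
```

View pics/crop0.png

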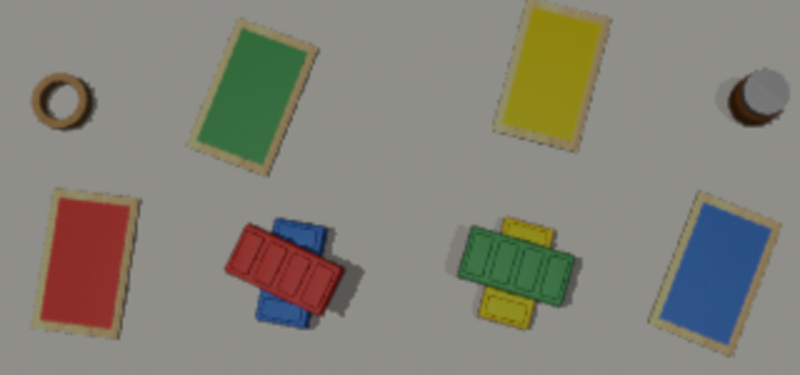

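The crop confirms it: four coloured panels on plywood rims, and the two crossed stacks. The green threshold was too strict, so I'll relax the saturation and shave the edges.

```bash
sed -i 's/S>130/S>90/' h.py; python3 - <<'E'
from h import *
p=cv2.imread("pics/top0.png")[:,:,::-1];d=np.load("pics/top0d.npy");W=worldmap("top",d);Z=W[...,2]
for c in HUE:
    m=cmask(p,c)
    for nm,z,lo,hi in [("board",.006,-.01,.02),("low",.046,.035,.06),("top",.092,.08,.12)]:
        mm=(m&((Z>lo)&(Z<hi))).astype(np.uint8)
        mm=cv2.morphologyEx(mm,cv2.MORPH_CLOSE,np.ones((3,3),np.uint8))
        for r in rect("top",mm,z): print(c,nm,r)
        # low: both visible ends together
        if nm=="low" and mm.sum()>100:
            mm=cv2.morphologyEx(mm,cv2.MORPH_OPEN,np.ones((3,3),np.uint8))
            P=cast("top",np.argwhere(mm)[:,::-1],z)[:,:2]*1000
            print("   ends:",cv2.minAreaRect(P.astype(np.float32)))
# scene camera cross-check
p=cv2.imread("pics/scene0.png")[:,:,::-1];d=np.load("pics/scene0d.npy");Z=worldmap("scene",d)[...,2]
for c in HUE:
    m=cmask(p,c)
    for nm,z,lo,hi in [("board",.006,-.01,.015),("low",.046,.042,.055),("top",.092,.084,.12)]:
        mm=(m&((Z>lo)&(Z<hi))).astype(np.uint8)
        for r in rect("scene",mm,z): print("S",c,nm,r)
E
```

```text
red board (array([134., 245.]), 478.5, 359.1, 139.1, 81.5, -8.0, 1338.5)
red top (array([213., 247.]), 464.5, 118.8, 112.7, 55.9, 63.7, 854.0)
yellow board (array([214., 184.]), 651.4, 137.3, 154.4, 32.3, -24.9, 87.5)
yellow board (array([321., 169.]), 683.1, -173.9, 154.3, 90.6, -14.9, 1552.5)
yellow low (array([302., 263.]), 420.1, -114.5, 56.4, 33.3, 72.8, 228.5)
yellow low (array([311., 232.]), 502.8, -138.9, 56.3, 19.8, 73.0, 125.5)
   ends: ((458.2373962402344, -125.82563781738281), (56.386775970458984, 112.90084075927734), 73.58902740478516)
green board (array([200., 178.]), 665.3, 171.1, 139.4, 81.2, -21.8, 1288.0)
green top (array([306., 246.]), 464.1, -125.1, 111.5, 54.8, 72.4, 826.5)
blue board (array([386., 249.]), 455.1, -348.7, 137.5, 79.9, -22.9, 1351.5)
blue low (array([212., 264.]), 420.1, 128.5, 58.9, 29.8, 71.0, 167.0)
blue low (array([220., 233.]), 505.0, 110.0, 57.6, 28.4, 70.8, 152.5)
   ends: ((461.9890441894531, 119.48348236083984), (55.66315460205078, 111.92449951171875), 78.5159912109375)
S red board (array([352., 144.]), 478.3, 359.2, 136.9, 78.5, -8.0, 448.0)
S red top (array([304., 156.]), 470.3, 112.0, 116.5, 60.9, 66.3, 306.0)
S yellow board (array([289., 252.]), 685.2, -171.9, 143.3, 85.2, -15.3, 926.0)
S yellow low (array([256., 206.]), 500.8, -142.1, 50.3, 40.6, 63.6, 61.0)
S green board (array([357., 194.]), 666.9, 170.8, 129.7, 72.0, -22.6, 494.5)
S green top (array([251., 190.]), 470.5, -131.5, 105.1, 48.4, 73.2, 206.0)
S blue board (array([198., 241.]), 455.5, -348.9, 134.3, 77.3, -22.9, 741.0)
```

```bash
python3 -m pendant '[[[10,-12,0,0,0,-0.07,-1],[26.5,-32,-6,0,0,-0.145,-1],[26.5,-32,-6,0,0,-0.145,-1],[26.5,-32,-6,0,0,-0.145,-1],[26.5,-32,-6,0,0,-0.145,-1],[26.5,-32,-6,0,0,-0.145,-1],[26.5,-32,-6,0,0,-0.145,-1],[26.5,-32,-6,0,0,-0.145,-1],[26.5,-32,-6,0,0,-0.145,-1],[26.5,-32,-6,0,0,-0.145,-1],[26.5,-32,-6,0,0,-0.145,-1],[26.5,-32,-6,0,0,-0.145,-1],[16.5,-21,-4,0,0,-0.075,-1],[0,0,0,0,0,0,-1],[0,0,0,0,0,0,-1]]]' 30
cat >> h.py <<'E'
def pose():
    s=get_state();w,x,y,z=s['ee_rot']
    from scipy.spatial.transform import Rotation as Ro
    R=Ro.from_quat([x,y,z,w]).as_matrix()
    return s,s['position'],R
def rep():
    s,t,R=pose()
    print("t",round(s['time'],2),"pos",(t*1000).round(1),"xyaw",round(np.degrees(np.arctan2(R[1,0],R[0,0])),2),"tilt",(R[:2,2]*57.3).round(2),"F",s['contact_force'].round(2),"gap",round(s['finger_gap']*1000,1),"j",np.degrees(s['joint_positions']).round(1))
def wcast(uv,z,t,R):
    m=camera_model("wrist");K=m['K'];T=m['tool_from_camera'];uv=np.asarray(uv,float).reshape(-1,2)
    dx=uv[:,0]-K[0,2];dy=uv[:,1]-K[1,2];r=np.hypot(dx,dy)+1e-9;th=r/K[0,0]
    v=np.c_[np.sin(th)*dx/r,-np.sin(th)*dy/r,-np.cos(th)]
    v=v@T[:3,:3].T@R.T;C=t+R@T[:3,3]
    return C+v*((z-C[2])/v[:,2])[:,None]
E
python3 - <<'E'
from h import *
rep()
p,d=camera("wrist");cv2.imwrite("pics/w1.png",p[:,:,::-1])
E
```

```text
time: 2.08
position: [0.464, 0.1194, 0.2338]
ee_rot: [-0.0, 0.975, -0.224, -0.0]
contact_force: [-0.3, -0.4, 0.2]
finger_gap: 0.0853
t 2.08 pos [464.  119.4 233.8] xyaw -25.86 tilt [-0.05  0.01] F [-0.35 -0.35  0.19] gap 85.3 j [ 14.4  12.9 -21.5  55.6   0.  130.3]
```

View pics/w1.png

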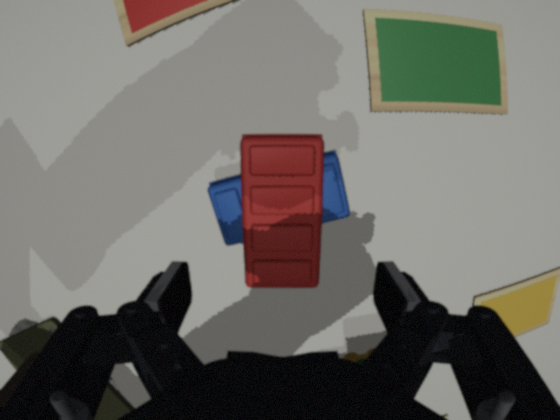

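The red carton (centre about 281,210) is centred between the fingers, with the blue one crosswise below it. j6 = 90° − (yaw − j1). Now refining with the wrist view.

```bash
cat >> h.py <<'E'
def wrect(p,t,R,c,z,roi=None):
    m=cmask(p,c)
    if roi: 
        q=np.zeros_like(m);q[roi[1]:roi[3],roi[0]:roi[2]]=1;m=m&q
    m=cv2.morphologyEx(m,cv2.MORPH_CLOSE,np.ones((5,5),np.uint8))
    cs,_=cv2.findContours(m,cv2.RETR_EXTERNAL,cv2.CHAIN_APPROX_NONE)
    for k in cs:
        if cv2.contourArea(k)<400: continue
        P=wcast(k.reshape(-1,2),z,t,R)[:,:2]*1000
        (cx,cy),(w,h),a=cv2.minAreaRect(P.astype(np.float32))
        if w<h: w,h,a=h,w,a+90
        print(c,"px",k.reshape(-1,2).mean(0).round(),"xy",round(cx,1),round(cy,1),"size",round(w,1),round(h,1),"yaw",round((a+90)%180-90,1))
E
python3 - <<'E'
from h import *
s,t,R=pose()
p=cv2.imread("pics/w1.png")[:,:,::-1]
wrect(p,t,R,'red',.092); wrect(p,t,R,'red',.006);wrect(p,t,R,'blue',.046); wrect(p,t,R,'green',.006)
for u in [(245,137),(322,137),(318,286),(246,286)]: print(wcast(u,.092,t,R)*1000)
E
```

```text
red px [282. 209.] xy 465.1 124.5 size 111.7 54.3 yaw 64.2
red px [160.   9.] xy 452.3 288.3 size 61.3 24.8 yaw -35.0
red px [282. 209.] xy 452.8 99.6 size 157.0 76.3 yaw 64.2
red px [160.   9.] xy 434.8 329.9 size 86.2 34.8 yaw -35.0
blue px [229. 208.] xy 422.5 133.6 size 56.0 28.9 yaw 77.6
blue px [333. 188.] xy 510.0 114.4 size 58.9 22.9 yaw 64.7
green px [437.  62.] xy 664.5 171.9 size 137.2 79.8 yaw -21.6
[[467.1507 183.5558  92.    ]]
[[512.259  161.7258  92.    ]]
[[465.4899  63.0916  92.    ]]
[[416.8812  86.6124  92.    ]]
```

```bash
cat >> h.py <<'E'
def wworld(d,t,R):
    m=camera_model("wrist");K=m['K'];T=m['tool_from_camera']
    v,u=np.mgrid[:d.shape[0],:d.shape[1]]
    dx=u-K[0,2];dy=v-K[1,2];r=np.hypot(dx,dy)+1e-9;th=r/K[0,0]
    V=np.stack([np.tan(th)*dx/r,-np.tan(th)*dy/r,-np.ones_like(dx)],-1)*d[...,None]
    return (V@T[:3,:3].T+T[:3,3])@R.T+t
E
python3 - <<'E'
from h import *
s,t,R=pose()
p,d=camera("wrist");W=wworld(d,t,R)*1000
for v in [126,130,133,136,140,150,170,200,240,270,280,284,288,291,295]: print(v,p[v,283],W[v,283].round(1))
print([W[200,u].round(1) for u in (236,240,243,246,318,321,324,328)])
print("table",W[90,200],"green board",W[62,437])
E
python3 - <<'E'
import cv2
p=cv2.imread("pics/w1.png")[110:310,200:360]
cv2.imwrite("pics/w1c.png",cv2.resize(p,None,fx=3,fy=3,interpolation=cv2.INTER_CUBIC))
E
```

```text
126 [143 143 138] [491.2 176.2   1.2]
130 [145 144 138] [489.6 172.8   1.1]
133 [121 111 106] [488.3 170.2  -0.6]
136 [79 27 24] [489.4 172.8  85.4]
140 [114  40  37] [488.3 170.6  88.3]
150 [133  55  54] [485.6 164.9  92.2]
170 [123  43  42] [479.8 152.9  91.8]
200 [123  46  42] [470.9 134.5  92.2]
240 [88 31 29] [458.2 108.3  92. ]
270 [89 35 32] [448.   87.1  92.3]
280 [84 26 26] [444.3  79.5  92.1]
284 [78 23 20] [442.8  76.4  92.1]
288 [91 78 75] [417.6  24.1  -0.4]
291 [101 101  98] [415.8  20.4  -0.9]
295 [101 100  97] [413.5  15.6  -1.3]
[array([431. , 140.6,  47.5]), array([433.1, 138.4,  43.7]), array([445.6, 145.6,  88.1]), array([447.7, 144.9,  89.1]), array([492.1, 122.9,  87.8]), array([494. , 122. ,  87.7]), array([496. , 108.6,  45.7]), array([499. , 107.3,  46.3])]
table [437.2224 242.286    1.075 ] green board [655.7968 174.2683   6.4737]
```

View pics/w1c.png

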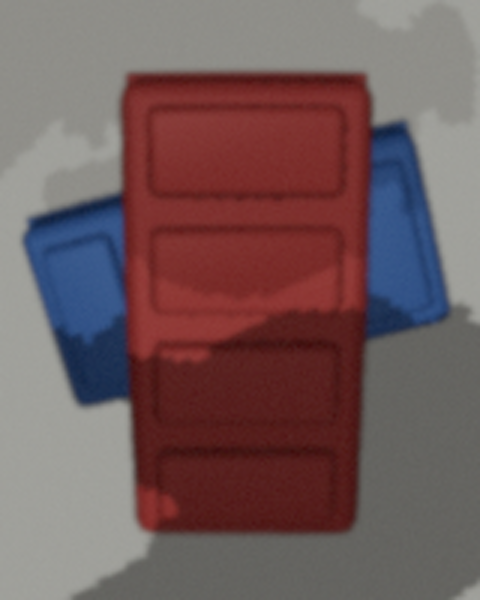

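```bash
python3 -m pendant '[[[0,1,-10,0,0,0,-1],[0.5,0,-20,0,0,0,-1],[0,0,-20,0,0,0,-1],[0,0,-20,0,0,0,-1],[0,0,-20,0,0,0,-1],[0,0,-12,0,0,0,-1],[0,0,-5,0,0,0,-1],[0,0,0,0,0,0,-1],[0,0,0,0,0,0,-1]]]' 30; python3 -c "
from h import *
rep()
p,d=camera('wrist');cv2.imwrite('pics/w2.png',p[:,:,::-1])"
```

```text
time: 3.3
position: [0.4655, 0.1203, 0.1275]
ee_rot: [-0.0, 0.975, -0.224, 0.001]
contact_force: [0.5, 0.2, -0.4]
finger_gap: 0.0855
t 3.3 pos [465.5 120.3 127.5] xyaw -25.89 tilt [0.07 0.02] F [ 0.5   0.2  -0.37] gap 85.5 j [ 14.5  19.2 -31.   39.7   0.  130.4]
```

View pics/w2.png

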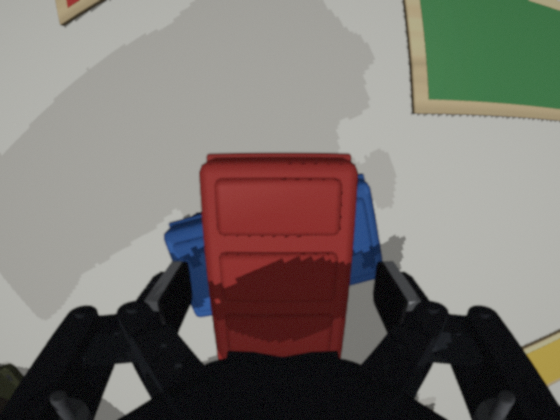

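Centred. Now closing gently.

```bash
python3 -m pendant '[[[0,0,0,0,0,0,-0.2],[0,0,0,0,0,0,0.2],[0,0,0,0,0,0,1],[0,0,0,0,0,0,1],[0,0,0,0,0,0,1],[0,0,0,0,0,0,1]]]' 30; python3 -m pendant '[[[0,0,3,0,0,0,1],[0,0,5,0,0,0,1],[0,0,8,0,0,0,1],[0,0,8,0,0,0,1],[0,0,8,0,0,0,1],[0,0,6,0,0,0,1],[0,0,2,0,0,0,1],[0,0,0,0,0,0,1]]]'; python3 -c "
from h import *
rep()
p,d=camera('wrist');cv2.imwrite('pics/w3.png',p[:,:,::-1])
p,d=camera('top');cv2.imwrite('pics/t3.png',p[:,:,::-1]);np.save('pics/t3.npy',d)"
```

```text
time: 4.1
position: [0.4652, 0.1202, 0.1274]
ee_rot: [-0.0, 0.975, -0.224, 0.0]
contact_force: [-0.1, 0.4, 5.5]
finger_gap: 0.0577
time: 5.1
position: [0.465, 0.1201, 0.167]
ee_rot: [-0.0, 0.975, -0.224, 0.0]
contact_force: [1.1, 0.3, -1.2]
finger_gap: 0.0577
t 5.1 pos [465.  120.1 167. ] xyaw -25.9 tilt [0.01 0.  ] F [ 1.07  0.28 -1.23] gap 57.7 j [ 14.5  16.6 -27.7  45.7  -0.  130.4]
```

View pics/w3.png

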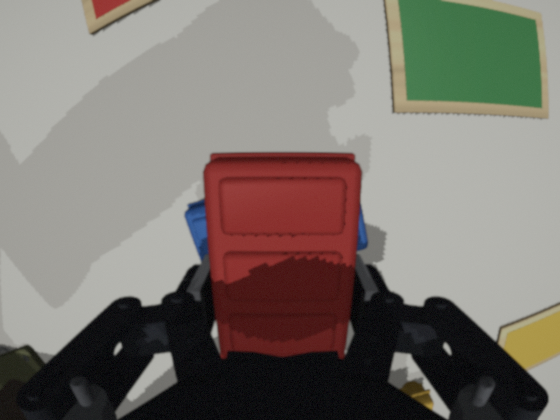

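```bash
python3 -m pendant '[[[0.4,6.6,0,0,0,0.05,1],[0.4,6.6,0,0,0,0.055,1],[0.75,13.3,0,0,0,0.105,1],[0.75,13.3,0,0,0,0.105,1],[0.75,13.3,0,0,0,0.105,1],[0.75,13.3,0,0,0,0.105,1],[0.75,13.3,0,0,0,0.105,1],[0.75,13.3,0,0,0,0.105,1],[0.75,13.3,0,0,0,0.105,1],[0.75,13.3,0,0,0,0.105,1],[0.75,13.3,0,0,0,0.105,1],[0.75,13.3,0,0,0,0.105,1],[0.75,13.3,0,0,0,0.105,1],[0.75,13.3,0,0,0,0.105,1],[0.75,13.3,0,0,0,0.105,1],[0.75,13.3,0,0,0,0.105,1],[0.75,13.3,0,0,0,0.105,1],[0.75,13.3,0,0,0,0.105,1],[0.4,6.6,0,0,0,0.05,1],[0.4,6.6,0,0,0,0.05,1]]]' 30; python3 -m pendant '[[[0,0,-6,0,0,0,1],[0,0,-10,0,0,0,1],[0,0,-15,0,0,0,1],[0,0,-15,0,0,0,1],[0,0,-10,0,0,0,1],[0,0,-6,0,0,0,1],[0,0,0,0,0,0,1],[0,0,0,0,0,0,1]]]'; python3 -c "
from h import *
rep()
p,d=camera('wrist');cv2.imwrite('pics/w4.png',p[:,:,::-1])"
```

```text
time: 7.7
position: [0.4783, 0.3601, 0.1664]
ee_rot: [-0.0, 0.753, 0.658, -0.0]
contact_force: [0.1, -0.1, -0.5]
finger_gap: 0.0575
time: 8.7
position: [0.4789, 0.3596, 0.1054]
ee_rot: [0.0, 0.754, 0.657, 0.001]
contact_force: [0.8, 0.5, -1.0]
finger_gap: 0.0575
t 8.7 pos [478.9 359.6 105.4] xyaw 82.11 tilt [0.05 0.03] F [ 0.78  0.53 -1.04] gap 57.5 j [ 36.9  30.3 -15.5  44.2   0.   44.8]
```

View pics/w4.png

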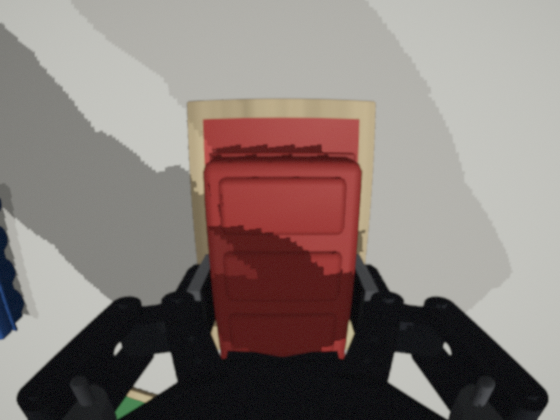

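The carton is aligned over the red board. Lowering the last 18 mm slowly.

```bash
python3 -m pendant '[[[0,0,-5,0,0,0,1],[0,0,-5,0,0,0,1],[0,0,-4,0,0,0,1],[0,0,-2,0,0,0,1],[0,0,-0.5,0,0,0,1],[0,0,0,0,0,0,1]]]'; python3 -m pendant '[[[0,0,-0.5,0,0,0,1],[0,0,-0.5,0,0,0,1],[0,0,0,0,0,0,1]]]';
```

```text
time: 9.5
position: [0.4786, 0.3594, 0.0884]
ee_rot: [-0.0, 0.754, 0.657, 0.0]
contact_force: [0.6, 0.4, -1.1]
finger_gap: 0.0577
time: 9.88
position: [0.4786, 0.3594, 0.0875]
ee_rot: [0.0, 0.754, 0.657, 0.0]
contact_force: [0.6, -0.3, -1.7]
finger_gap: 0.0574
```

```bash
python3 -m pendant '[[[0,0,-0.5,0,0,0,1],[0,0,0,0,0,0,1]]]'; python3 -m pendant '[[[0,0,-0.5,0,0,0,1],[0,0,0,0,0,0,1]]]';
```

```text
time: 10.12
position: [0.4786, 0.3593, 0.0874]
ee_rot: [0.0, 0.754, 0.657, 0.0]
contact_force: [-1.3, -1.4, 4.1]
finger_gap: 0.0574
time: 10.38
position: [0.4786, 0.3594, 0.0874]
ee_rot: [0.0, 0.754, 0.657, 0.0]
contact_force: [-1.6, -1.3, 6.9]
finger_gap: 0.0576
```

Contact is felt at the expected height (87.4), so I'll release, rise and check.

```bash
python3 -m pendant '[[[0,0,0,0,0,0,0],[0,0,0,0,0,0,-0.5],[0,0,0,0,0,0,-1],[0,0,0,0,0,0,-1],[0,0,5,0,0,0,-1],[0,0,15,0,0,0,-1],[0,0,25,0,0,0,-1],[0,0,30,0,0,0,-1],[0,0,30,0,0,0,-1],[0,0,20,0,0,0,-1],[0,0,5,0,0,0,-1]]]'; python3 -c "
from h import *
rep()
s,t,R=pose()
p,d=camera('wrist');cv2.imwrite('pics/w5.png',p[:,:,::-1])"
```

```text
time: 11.75
position: [0.4795, 0.36, 0.2191]
ee_rot: [0.0, 0.754, 0.657, 0.002]
contact_force: [0.2, 1.0, -0.5]
finger_gap: 0.0851
t 11.75 pos [479.5 360.  219.1] xyaw 82.11 tilt [0.21 0.15] F [ 0.16  1.03 -0.54] gap 85.1 j [36.9 24.6 -6.4 58.8 -0.  44.8]
```

View pics/w5.png

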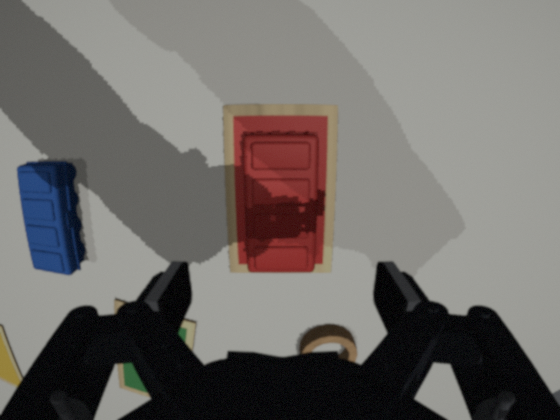

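```bash
python3 -m pendant '[[[0,-8,0,0,0,-0.035,-1],[0,-10,0,0,0,-0.035,-1],[-1,-28,0,0,0,-0.1,-1],[-1,-28,0,0,0,-0.1,-1],[-1,-28,0,0,0,-0.1,-1],[-1,-28,0,0,0,-0.1,-1],[-1,-28,0,0,0,-0.1,-1],[-1,-28,0,0,0,-0.1,-1],[-1,-28,0,0,0,-0.1,-1],[-1,-28,0,0,0,-0.1,-1],[-1,-28,0,0,0,-0.1,-1],[-1,-28,0,0,0,-0.1,-1],[-1,-28,0,0,0,-0.1,-1],[-1,-28,0,0,0,-0.1,-1],[-1,-28,0,0,0,-0.1,-1],[-1,-28,0,0,0,-0.1,-1],[-1,-28,0,0,0,-0.1,-1],[0,-28,0,0,0,-0.1,-1],[0,-10,0,0,0,-0.035,-1],[0,-8,0,0,0,-0.035,-1]]]'; python3 -m pendant '[[[0,0,0,0,0,0,-1],[0,0,0,0,0,0,-1]]]'; python3 -c "
from h import *
rep()
s,t,R=pose()
p,d=camera('wrist');cv2.imwrite('pics/w6.png',p[:,:,::-1])
wrect(p,t,R,'green',.092);W=wworld(d,t,R)*1000
cols=cmask(p,'green')
ys=np.where(cols[100:350,281])[0]+100
print(ys.min(),ys.max(),[W[v,281].round(1) for v in (ys.min()+1,ys.min()+4,ys.max()-4,ys.max()-1)])
p,d=camera('top');cv2.imwrite('pics/t6.png',p[:,:,::-1]);np.save('pics/t6.npy',d)
Z=worldmap('top',d)[...,2]
m=cmask(p,'red')
print('carton',rect('top',(m&(Z>.04)).astype(np.uint8),.052),'panel',rect('top',m,.006))
m=cmask(p,'blue');print('blue',rect('top',(m&(Z>.035)).astype(np.uint8),.046))
"
```

```text
time: 14.3
position: [0.4629, -0.1249, 0.216]
ee_rot: [-0.0, 0.988, -0.154, -0.001]
contact_force: [0.3, 0.1, -0.1]
finger_gap: 0.0855
time: 14.55
position: [0.4635, -0.1241, 0.2163]
ee_rot: [-0.0, 0.988, -0.152, -0.0]
contact_force: [-0.6, -0.1, 0.1]
finger_gap: 0.0854
t 14.55 pos [ 463.5 -124.1  216.3] xyaw -17.53 tilt [-0.02  0.02] F [-0.58 -0.1   0.08] gap 85.4 j [-15.   13.8 -23.2  53.    0.   92.5]
green px [283. 219.] xy 464.4 -121.1 size 110.5 53.8 yaw 72.4
141 301 [array([479.3, -69.8,  85.7]), array([478.9, -71.3,  88.4]), array([ 447.6, -169.7,   92.5]), array([ 446.7, -172.5,   91.6])]
carton [(array([129., 244.]), 477.6, 355.5, 116.1, 58.1, -8.3, 813.0)] panel [(array([133., 245.]), 479.0, 360.4, 138.7, 84.1, -8.2, 1376.5)]
blue [(array([216., 249.]), 461.9, 119.1, 111.9, 56.8, -11.2, 793.0)]
```

View pics/w6.png

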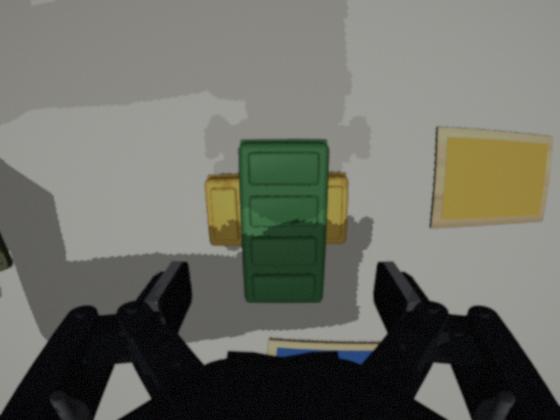

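View pics/t6.png

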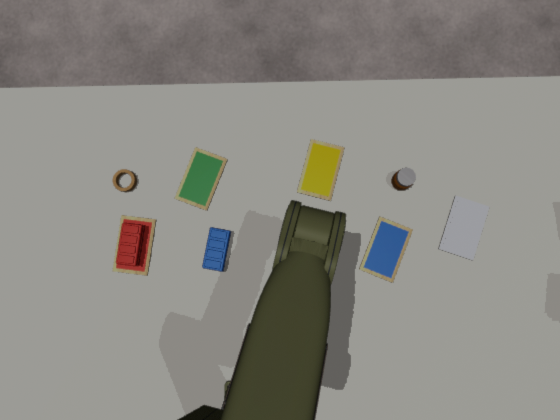

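Red sits on its panel. The top camera's parallax hints at 2–3 mm across the width, so I'll check it against the earlier wrist view while I also work out green.

```bash
python3 - <<'E'
from h import *
from scipy.spatial.transform import Rotation as Ro
R=Ro.from_quat([.754,.657,.002,0]).as_matrix();t=np.array([.4795,.36,.2191])
p=cv2.imread("pics/w5.png")
c=cv2.resize(p[95:285,210:350],None,fx=4,fy=4,interpolation=cv2.INTER_CUBIC);cv2.imwrite("pics/w5c.png",c[:590])
g=p[:,:,2].astype(int)-p[:,:,1]
for v in (150,170): print(v,p[v,222:345:1,2].tolist())
# wood/panel edge
h=cv2.cvtColor(p,cv2.COLOR_BGR2HSV)
E
```

```text
150 [150, 135, 133, 142, 145, 146, 149, 150, 154, 156, 156, 155, 151, 149, 148, 148, 147, 146, 135, 115, 93, 91, 104, 119, 129, 132, 130, 127, 119, 105, 108, 120, 126, 130, 129, 129, 129, 130, 131, 129, 130, 130, 131, 130, 131, 131, 130, 131, 132, 130, 132, 132, 133, 131, 133, 133, 132, 131, 132, 133, 133, 133, 131, 132, 133, 134, 133, 133, 134, 134, 134, 135, 135, 134, 134, 136, 135, 136, 134, 134, 135, 135, 136, 135, 134, 132, 124, 115, 116, 127, 134, 135, 130, 122, 113, 104, 108, 125, 133, 135, 135, 134, 135, 136, 139, 146, 151, 154, 155, 155, 154, 151, 151, 151, 146, 142, 142, 144, 144, 142, 143, 143, 143]
170 [99, 100, 96, 90, 88, 89, 91, 91, 94, 96, 96, 96, 92, 90, 89, 86, 86, 90, 87, 85, 84, 83, 96, 112, 127, 138, 145, 148, 148, 145, 143, 138, 133, 127, 130, 129, 132, 133, 133, 135, 135, 135, 134, 135, 134, 134, 133, 134, 134, 130, 126, 122, 119, 116, 116, 117, 119, 120, 118, 117, 120, 119, 119, 119, 119, 118, 119, 119, 118, 120, 119, 118, 117, 119, 117, 120, 121, 122, 119, 121, 120, 120, 121, 119, 122, 125, 130, 132, 133, 133, 133, 130, 126, 116, 107, 105, 117, 129, 131, 132, 132, 133, 132, 134, 139, 148, 152, 153, 154, 154, 152, 151, 151, 147, 143, 142, 142, 143, 144, 143, 143, 144, 143]
```

View pics/w5c.png

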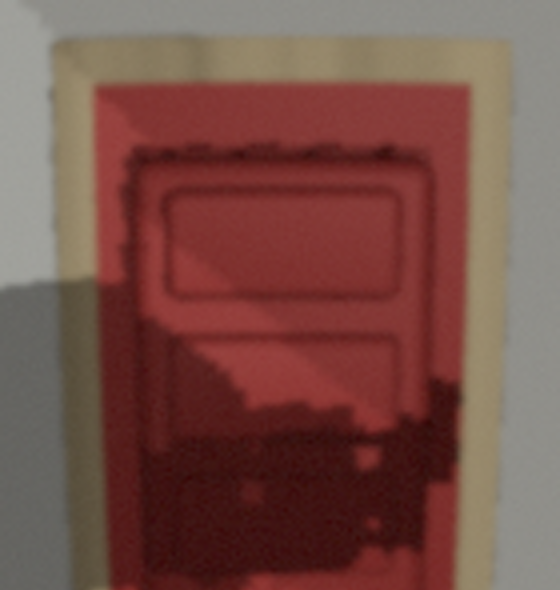

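Across the width, panel and carton share the same centre column (281) in the wrist view, so that direction is good. Next is the lengthwise offset.

```bash
python3 - <<'E'
from h import *
from scipy.spatial.transform import Rotation as Ro
R=Ro.from_quat([.754,.657,.002,0]).as_matrix();t=np.array([.4795,.36,.2191])
a=wcast([(281,116),(281,264)],.006,t,R)*1000; 
print("panel ends",a, "mid",a.mean(0))
print("board far end",wcast([(281,105),(281,272)],.006,t,R)*1000)
print("carton top edge hyp",wcast([(281,132.5)],.04,t,R)*1000,wcast([(281,135)],.052,t,R)*1000,"near",wcast([(281,271)],.052,t,R)*1000)
E
```

```text
panel ends [[408.3379 368.9437   6.    ]
 [545.8826 349.7182   6.    ]] mid [477.1103 359.331    6.    ]
board far end [[398.8575 370.2633   6.    ]
 [554.5868 348.497    6.    ]]
carton top edge hyp [[420.6554 367.2593  40.    ]] [[421.7893 367.1123  52.    ]] near [[529.6067 352.032   52.    ]]
```

Red is within about 2 mm. Descending on green.

```bash
python3 -m pendant '[[[0.8,0.6,-8,0,0,0,-1],[0,0,-18,0,0,0,-1],[0,0,-20,0,0,0,-1],[0,0,-20,0,0,0,-1],[0,0,-13,0,0,0,-1],[0,0,-7,0,0,0,-1],[0,0,-2.5,0,0,0,-1],[0,0,0,0,0,0,-1],[0,0,0,0,0,0,-1]]]'; python3 -c "
from h import *
rep()
p,d=camera('wrist');cv2.imwrite('pics/w7.png',p[:,:,::-1])"
```

```text
time: 15.78
position: [0.4648, -0.1242, 0.1284]
ee_rot: [0.0, 0.988, -0.153, 0.001]
contact_force: [-0.8, 0.0, -0.1]
finger_gap: 0.0853
t 15.78 pos [ 464.8 -124.2  128.4] xyaw -17.59 tilt [ 0.06 -0.02] F [-0.77  0.02 -0.08] gap 85.3 j [-15.   19.2 -30.8  39.9   0.   92.6]
```

View pics/w7.png

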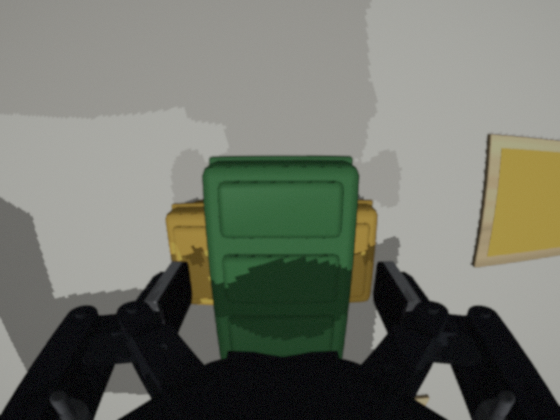

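```bash
python3 -m pendant '[[[0,0,0,0,0,0,-0.2],[0,0,0,0,0,0,0.2],[0,0,0,0,0,0,1],[0,0,0,0,0,0,1],[0,0,0,0,0,0,1],[0,0,0,0,0,0,1]]]' 30; python3 -m pendant '[[[0,0,3,0,0,0,1],[0,0,5,0,0,0,1],[0,0,8,0,0,0,1],[0,0,8,0,0,0,1],[0,0,8,0,0,0,1],[0,0,6,0,0,0,1],[0,0,2,0,0,0,1],[0,0,0,0,0,0,1]]]'; python3 -c "
from h import *
rep()
p,d=camera('wrist');cv2.imwrite('pics/w8.png',p[:,:,::-1])"
```

```text
time: 16.58
position: [0.4646, -0.1241, 0.1283]
ee_rot: [0.0, 0.988, -0.153, 0.0]
contact_force: [-0.5, -0.3, 5.8]
finger_gap: 0.0578
time: 17.58
position: [0.4644, -0.1241, 0.168]
ee_rot: [0.0, 0.988, -0.153, 0.0]
contact_force: [1.1, -0.2, -1.6]
finger_gap: 0.0578
t 17.57 pos [ 464.4 -124.1  168. ] xyaw -17.59 tilt [ 0.01 -0.  ] F [ 1.1  -0.16 -1.59] gap 57.8 j [-15.   16.5 -27.6  45.9   0.   92.6]
```

View pics/w8.png

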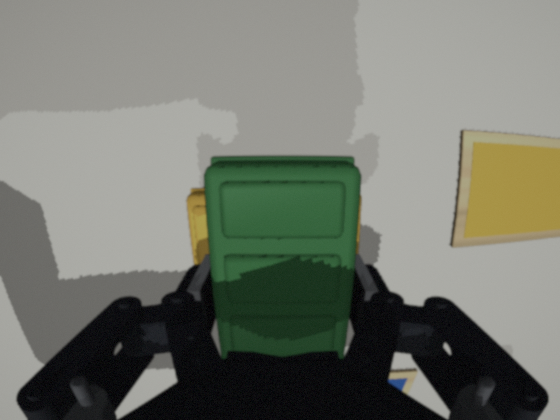

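```bash
python3 -m pendant '[[[5.6,8.2,0,0,0,0.0415,1],[5.6,8.2,0,0,0,0.0415,1],[11.15,16.4,0,0,0,0.083,1],[11.15,16.4,0,0,0,0.083,1],[11.15,16.4,0,0,0,0.083,1],[11.15,16.4,0,0,0,0.083,1],[11.15,16.4,0,0,0,0.083,1],[11.15,16.4,0,0,0,0.083,1],[11.15,16.4,0,0,0,0.083,1],[11.15,16.4,0,0,0,0.083,1],[11.15,16.4,0,0,0,0.083,1],[11.15,16.4,0,0,0,0.083,1],[11.15,16.4,0,0,0,0.083,1],[11.15,16.4,0,0,0,0.083,1],[11.15,16.4,0,0,0,0.083,1],[11.15,16.4,0,0,0,0.083,1],[11.15,16.4,0,0,0,0.083,1],[11.15,16.4,0,0,0,0.083,1],[5.6,8.2,0,0,0,0.0415,1],[5.6,8.2,0,0,0,0.0415,1]]]'; python3 -m pendant '[[[0,0,-6,0,0,0,1],[0,0,-10,0,0,0,1],[0,0,-15,0,0,0,1],[0,0,-15,0,0,0,1],[0,0,-10,0,0,0,1],[0,0,-6,0,0,0,1],[0,0,0,0,0,0,1],[0,0,0,0,0,0,1]]]'; python3 -c "
from h import *
rep()
p,d=camera('wrist');cv2.imwrite('pics/w9.png',p[:,:,::-1])"
```

```text
time: 20.12
position: [0.6651, 0.1718, 0.1675]
ee_rot: [-0.0, 0.828, 0.56, -0.0]
contact_force: [-0.4, 0.4, -1.0]
finger_gap: 0.0575
time: 21.12
position: [0.6656, 0.1713, 0.1064]
ee_rot: [0.0, 0.829, 0.559, 0.0]
contact_force: [0.8, -0.1, -0.8]
finger_gap: 0.0575
t 21.12 pos [665.6 171.3 106.4] xyaw 68.01 tilt [0.06 0.01] F [ 0.84 -0.12 -0.77] gap 57.5 j [14.4 37.7 -0.7 51.6 -0.  36.4]
```

View pics/w9.png

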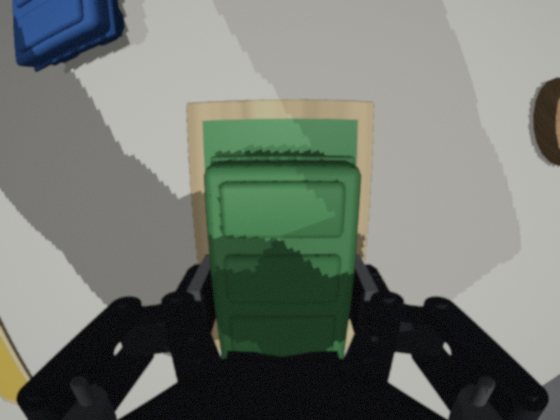

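```bash
python3 -m pendant '[[[0,0,-5,0,0,0,1],[0,0,-5,0,0,0,1],[0,0,-4,0,0,0,1],[0,0,-2,0,0,0,1],[0,0,-1,0,0,0,1],[0,0,-0.5,0,0,0,1],[0,0,0,0,0,0,1]]]'; python3 -m pendant '[[[0,0,-0.5,0,0,0,1],[0,0,0,0,0,0,1]]]'; python3 -m pendant '[[[0,0,-0.5,0,0,0,1],[0,0,0,0,0,0,1]]]'
```

```text
time: 22.05
position: [0.6653, 0.1711, 0.0885]
ee_rot: [0.0, 0.829, 0.559, 0.0]
contact_force: [-0.4, -0.9, -2.2]
finger_gap: 0.0576
time: 22.3
position: [0.6654, 0.1712, 0.0883]
ee_rot: [0.0, 0.829, 0.559, 0.0]
contact_force: [-0.7, -0.4, 0.7]
finger_gap: 0.0573
time: 22.55
position: [0.6653, 0.1712, 0.0883]
ee_rot: [0.0, 0.829, 0.559, 0.0]
contact_force: [-1.5, -0.7, 5.0]
finger_gap: 0.0575
```

```bash
python3 -m pendant '[[[0,0,0,0,0,0,0],[0,0,0,0,0,0,-0.5],[0,0,0,0,0,0,-1],[0,0,0,0,0,0,-1],[0,0,5,0,0,0,-1],[0,0,15,0,0,0,-1],[0,0,25,0,0,0,-1],[0,0,30,0,0,0,-1],[0,0,30,0,0,0,-1],[0,0,20,0,0,0,-1],[0,0,5,0,0,0,-1],[0,0,0,0,0,0,-1]]]'; python3 -c "
from h import *
rep()
s,t,R=pose()
p,d=camera('wrist');cv2.imwrite('pics/w10.png',p[:,:,::-1])
c=cv2.resize(p[95:285,210:350,::-1],None,fx=3,fy=3,interpolation=cv2.INTER_CUBIC);cv2.imwrite('pics/w10c.png',c)"
```

```text
time: 24.05
position: [0.6653, 0.1711, 0.2179]
ee_rot: [0.0, 0.829, 0.559, 0.0]
contact_force: [-0.2, -0.0, -0.4]
finger_gap: 0.0857
t 24.05 pos [665.3 171.1 217.9] xyaw 68.01 tilt [0.04 0.01] F [-0.22 -0.01 -0.39] gap 85.7 j [14.4 33.2  8.5 65.3  0.  36.4]
```

View pics/w10c.png

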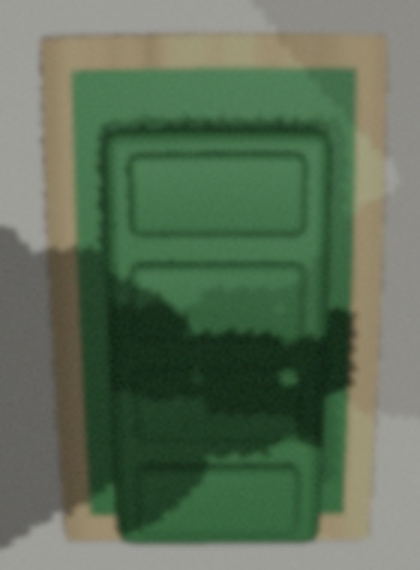

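Green is centred (panel centre and carton centre both at crop column 216). On to yellow.

```bash
python3 -m pendant '[[[-5,-7,0,0,0,0.008,-1],[-12.25,-17.6,0,0,0,0.008,-1],[-17.25,-24.6,0,0,0,0.008,-1],[-17.25,-24.6,0,0,0,0.008,-1],[-17.25,-24.6,0,0,0,0.008,-1],[-17.25,-24.6,0,0,0,0.008,-1],[-17.25,-24.6,0,0,0,0.008,-1],[-17.25,-24.6,0,0,0,0.008,-1],[-17.25,-24.6,0,0,0,0.008,-1],[-17.25,-24.6,0,0,0,0.008,-1],[-17.25,-24.6,0,0,0,0.008,-1],[-17.25,-24.6,0,0,0,0.01,-1],[-12.25,-17.6,0,0,0,0,-1],[-5,-7,0,0,0,0,-1],[0,0,0,0,0,0,-1],[0,0,0,0,0,0,-1]]]'; python3 -c "
from h import *
rep()
s,t,R=pose()
p,d=camera('wrist');cv2.imwrite('pics/w11.png',p[:,:,::-1])
wrect(p,t,R,'yellow',.046);W=wworld(d,t,R)*1000
m=cmask(p,'yellow')
ys=np.where(m[100:350,281])[0]+100
print(ys.min(),ys.max(),[W[v,281].round(1) for v in (ys.min()+1,ys.min()+4,ys.max()-4,ys.max()-1)])
"
```

```text
time: 26.1
position: [0.4585, -0.1236, 0.2173]
ee_rot: [-0.0, 0.8, 0.599, 0.0]
contact_force: [-0.2, -0.0, -0.5]
finger_gap: 0.0855
t 26.1 pos [ 458.5 -123.6  217.3] xyaw 73.66 tilt [0.01 0.02] F [-0.25 -0.04 -0.55] gap 85.5 j [-15.1  13.3 -23.8  52.9   0.    1.2]
yellow px [296. 346.] xy 594.8 -148.6 size 71.8 23.5 yaw 73.6
yellow px [279. 200.] xy 455.2 -124.1 size 111.7 55.4 yaw -16.3
134 349 [array([ 403.5, -107.3,   39.3]), array([ 405.4, -107.9,   43.1]), array([ 619.7, -171.3,    5.7]), array([ 623.4, -172.4,    6.5])]
```

View pics/w11.png

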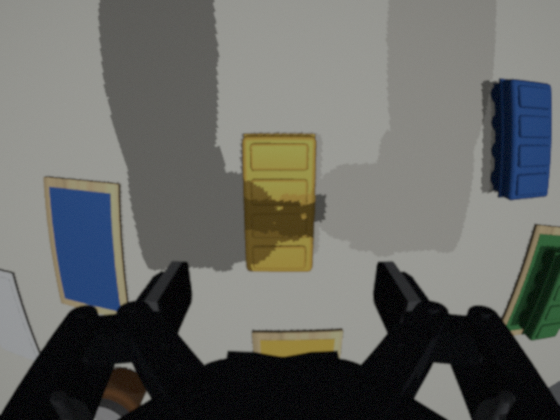

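```bash
python3 -m pendant '[[[0,-0.7,-10,0,0,0,-1],[0,0,-22,0,0,0,-1],[0,0,-25,0,0,0,-1],[0,0,-25,0,0,0,-1],[0,0,-25,0,0,0,-1],[0,0,-15,0,0,0,-1],[0,0,-9,0,0,0,-1],[0,0,-4.5,0,0,0,-1],[0,0,0,0,0,0,-1],[0,0,0,0,0,0,-1]]]'; python3 -c "
from h import *
rep()
p,d=camera('wrist');cv2.imwrite('pics/w12.png',p[:,:,::-1])"
```

```text
time: 27.4
position: [0.4587, -0.1249, 0.0824]
ee_rot: [0.0, 0.801, 0.599, 0.0]
contact_force: [0.3, 0.4, 0.3]
finger_gap: 0.0853
t 27.4 pos [ 458.7 -124.9   82.4] xyaw 73.63 tilt [ 0.06 -0.02] F [0.33 0.44 0.34] gap 85.3 j [-15.2  22.3 -35.   32.7  -0.    1.1]
```

View pics/w12.png

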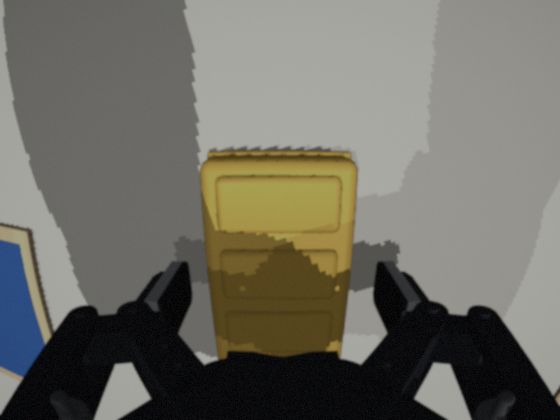

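```bash
python3 -m pendant '[[[0,0,0,0,0,0,-0.2],[0,0,0,0,0,0,0.2],[0,0,0,0,0,0,1],[0,0,0,0,0,0,1],[0,0,0,0,0,0,1],[0,0,0,0,0,0,1]]]' 30; python3 -m pendant '[[[0,0,3,0,0,0,1],[0,0,5,0,0,0,1],[0,0,8,0,0,0,1],[0,0,8,0,0,0,1],[0,0,8,0,0,0,1],[0,0,6,0,0,0,1],[0,0,2,0,0,0,1],[0,0,0,0,0,0,1]]]'; python3 -c "
from h import *
rep()
p,d=camera('wrist');cv2.imwrite('pics/w13.png',p[:,:,::-1])"
```

```text
time: 28.2
position: [0.4585, -0.125, 0.0823]
ee_rot: [0.0, 0.801, 0.599, 0.0]
contact_force: [-0.9, -0.1, 6.2]
finger_gap: 0.0582
time: 29.2
position: [0.4582, -0.1248, 0.122]
ee_rot: [0.0, 0.801, 0.599, 0.0]
contact_force: [0.3, 0.2, -1.9]
finger_gap: 0.0574
t 29.2 pos [ 458.2 -124.8  122. ] xyaw 73.63 tilt [ 0.01 -0.  ] F [ 0.28  0.23 -1.91] gap 57.4 j [-15.2  19.2 -32.1  38.7   0.    1.1]
```

View pics/w13.png

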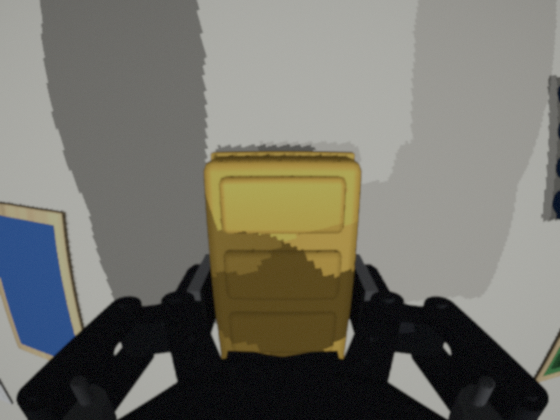

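```bash
python3 -m pendant '[[[8.1,-1.7,0,0,0,0,1],[8.1,-1.7,0,0,0,0,1],[16.2,-3.35,0,0,0,0.001,1],[16.2,-3.35,0,0,0,0.001,1],[16.2,-3.35,0,0,0,0.001,1],[16.2,-3.35,0,0,0,0.001,1],[16.2,-3.35,0,0,0,0.001,1],[16.2,-3.35,0,0,0,0.001,1],[16.2,-3.35,0,0,0,0.001,1],[16.2,-3.35,0,0,0,0.001,1],[16.2,-3.35,0,0,0,0.001,1],[16.2,-3.35,0,0,0,0.001,1],[16.2,-3.35,0,0,0,0.001,1],[16.2,-3.35,0,0,0,0.001,1],[8.1,-1.7,0,0,0,0.002,1],[8.1,-1.7,0,0,0,0,1]]]'; python3 -m pendant '[[[0,0,-5,0,0,0,1],[0,0,-5,0,0,0,1],[0,0,-5,0,0,0,1],[0,0,0,0,0,0,1],[0,0,0,0,0,0,1]]]'; python3 -c "
from h import *
rep()
p,d=camera('wrist');cv2.imwrite('pics/w14.png',p[:,:,::-1])"
```

```text
time: 31.25
position: [0.6852, -0.1718, 0.1214]
ee_rot: [-0.0, 0.796, 0.605, -0.0]
contact_force: [-0.5, 0.6, -1.2]
finger_gap: 0.0577
time: 31.88
position: [0.6849, -0.1718, 0.107]
ee_rot: [0.0, 0.796, 0.605, -0.0]
contact_force: [-0.7, 0.2, -1.9]
finger_gap: 0.0578
t 31.88 pos [ 684.9 -171.8  107. ] xyaw 74.42 tilt [ 0. -0.] F [-0.69  0.23 -1.88] gap 57.8 j [-14.1  39.4   2.9  53.5  -0.    1.5]
```

View pics/w14.png

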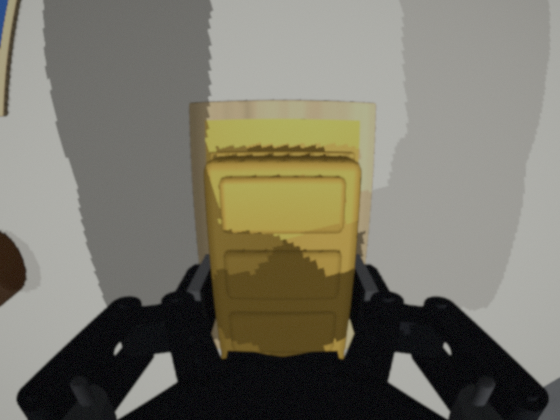

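```bash
python3 -m pendant '[[[0,0,-5,0,0,0,1],[0,0,-5,0,0,0,1],[0,0,-4,0,0,0,1],[0,0,-2.5,0,0,0,1],[0,0,-1,0,0,0,1],[0,0,-0.6,0,0,0,1],[0,0,0,0,0,0,1]]]'; python3 -m pendant '[[[0,0,-0.5,0,0,0,1],[0,0,0,0,0,0,1]]]'; python3 -m pendant '[[[0,0,-0.5,0,0,0,1],[0,0,0,0,0,0,1]]]'
```

```text
time: 32.8
position: [0.6851, -0.1718, 0.0889]
ee_rot: [0.0, 0.796, 0.605, 0.0]
contact_force: [0.6, -0.1, -0.8]
finger_gap: 0.0578
time: 33.05
position: [0.6851, -0.1718, 0.0885]
ee_rot: [0.0, 0.796, 0.605, 0.0]
contact_force: [0.4, -0.9, -1.2]
finger_gap: 0.0574
time: 33.3
position: [0.6851, -0.1718, 0.0884]
ee_rot: [0.0, 0.796, 0.605, 0.0]
contact_force: [-1.2, 0.4, 3.6]
finger_gap: 0.0576
```

```bash
python3 -m pendant '[[[0,0,-0.2,0,0,0,1],[0,0,0,0,0,0,0],[0,0,0,0,0,0,-0.5],[0,0,0,0,0,0,-1],[0,0,0,0,0,0,-1],[0,0,5,0,0,0,-1],[0,0,15,0,0,0,-1],[0,0,25,0,0,0,-1],[0,0,30,0,0,0,-1],[0,0,30,0,0,0,-1],[0,0,20,0,0,0,-1],[0,0,5,0,0,0,-1],[0,0,0,0,0,0,-1]]]'; python3 -c "
from h import *
rep()
s,t,R=pose()
p,d=camera('wrist');cv2.imwrite('pics/w15.png',p[:,:,::-1])
c=cv2.resize(p[95:285,210:350,::-1],None,fx=3,fy=3,interpolation=cv2.INTER_CUBIC);cv2.imwrite('pics/w15c.png',c)"
```

```text
time: 34.92
position: [0.6851, -0.1718, 0.2181]
ee_rot: [0.0, 0.796, 0.605, 0.0]
contact_force: [-0.5, 0.1, -0.9]
finger_gap: 0.0857
t 34.92 pos [ 685.1 -171.8  218.1] xyaw 74.43 tilt [ 0.05 -0.01] F [-0.52  0.15 -0.94] gap 85.7 j [-14.1  35.2  12.2  67.   -0.    1.5]
```

View pics/w15c.png

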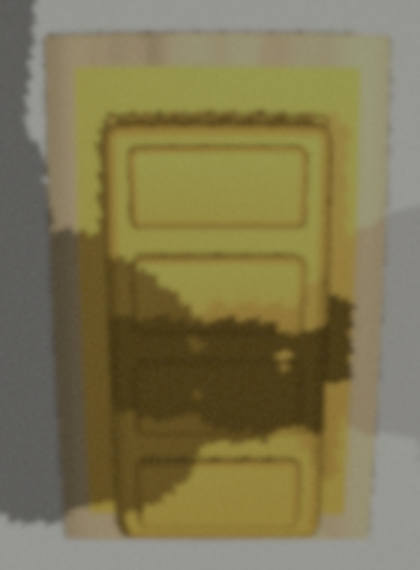

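Yellow is centred. On to blue.

```bash
python3 -m pendant '[[[-5,7,0,0,0,0.005,-1],[-13.6,17.4,0,0,0,0.005,-1],[-18.6,24.4,0,0,0,0.005,-1],[-18.6,24.4,0,0,0,0.005,-1],[-18.6,24.4,0,0,0,0.005,-1],[-18.6,24.4,0,0,0,0.005,-1],[-18.6,24.4,0,0,0,0.005,-1],[-18.6,24.4,0,0,0,0.005,-1],[-18.6,24.4,0,0,0,0.005,-1],[-18.6,24.4,0,0,0,0.005,-1],[-18.6,24.4,0,0,0,0.005,-1],[-18.6,24.4,0,0,0,0.008,-1],[-13.6,17.4,0,0,0,0,-1],[-5,7,0,0,0,0,-1],[0,0,0,0,0,0,-1],[0,0,0,0,0,0,-1]]]'; python3 -c "
from h import *
rep()
s,t,R=pose()
p,d=camera('wrist');cv2.imwrite('pics/w16.png',p[:,:,::-1])
wrect(p,t,R,'blue',.046)
"
```

```text
time: 36.98
position: [0.4622, 0.1206, 0.2175]
ee_rot: [0.0, 0.777, 0.629, 0.0]
contact_force: [-0.3, -0.2, 0.1]
finger_gap: 0.0852
t 36.98 pos [462.2 120.6 217.5] xyaw 78.0 tilt [ 0.02 -0.02] F [-0.32 -0.18  0.1 ] gap 85.2 j [ 14.6  13.5 -23.4  53.1  -0.   26.6]
blue px [283. 199.] xy 458.5 122.8 size 111.4 54.5 yaw -11.0
```

View pics/w16.png

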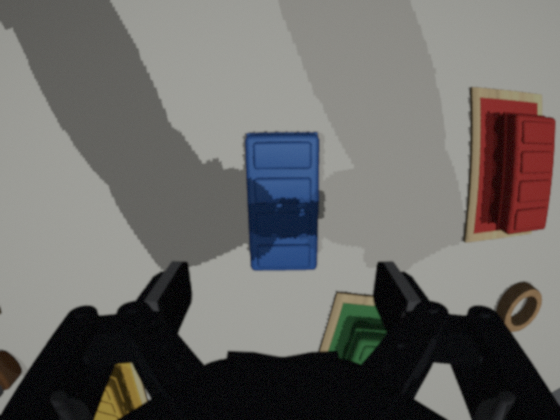

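```bash
python3 -m pendant '[[[-0.8,1.2,-10,0,0,0.0175,-1],[0,0,-22,0,0,0,-1],[0,0,-25,0,0,0,-1],[0,0,-25,0,0,0,-1],[0,0,-25,0,0,0,-1],[0,0,-15,0,0,0,-1],[0,0,-9,0,0,0,-1],[0,0,-4.5,0,0,0,-1],[0,0,0,0,0,0,-1],[0,0,0,0,0,0,-1]]]'; python3 -c "
from h import *
rep()
p,d=camera('wrist');cv2.imwrite('pics/w17.png',p[:,:,::-1])"
```

```text
time: 38.28
position: [0.4614, 0.1223, 0.0826]
ee_rot: [0.0, 0.771, 0.636, 0.001]
contact_force: [0.3, 0.2, -1.0]
finger_gap: 0.0852
t 38.27 pos [461.4 122.3  82.6] xyaw 79.04 tilt [0.06 0.02] F [ 0.26  0.23 -1.02] gap 85.2 j [ 14.8  22.5 -34.7  32.8   0.   25.8]
```

View pics/w17.png

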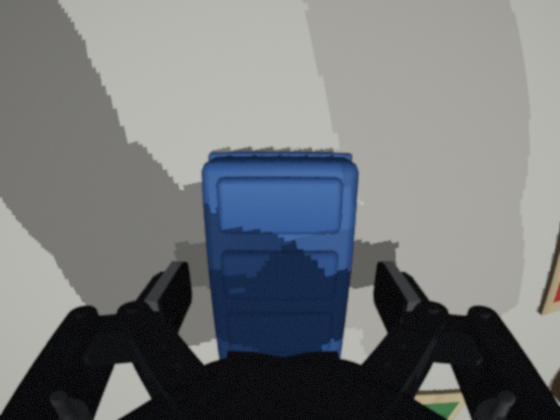

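```bash
python3 -m pendant '[[[0,0,0,0,0,0,-0.2],[0,0,0,0,0,0,0.2],[0,0,0,0,0,0,1],[0,0,0,0,0,0,1],[0,0,0,0,0,0,1],[0,0,0,0,0,0,1]]]' 30; python3 -m pendant '[[[0,0,3,0,0,0,1],[0,0,5,0,0,0,1],[0,0,8,0,0,0,1],[0,0,8,0,0,0,1],[0,0,8,0,0,0,1],[0,0,8,0,0,0,1],[0,0,8,0,0,0,1],[0,0,8,0,0,0,1],[0,0,6,0,0,0,1],[0,0,2,0,0,0,1],[0,0,0,0,0,0,1]]]'; python3 -c "
from h import *
rep()
p,d=camera('wrist');cv2.imwrite('pics/w18.png',p[:,:,::-1])"
```

```text
time: 39.08
position: [0.4613, 0.1223, 0.0825]
ee_rot: [0.0, 0.771, 0.636, 0.0]
contact_force: [-0.7, 0.2, 6.4]
finger_gap: 0.058
time: 40.45
position: [0.461, 0.1222, 0.1461]
ee_rot: [0.0, 0.771, 0.636, 0.0]
contact_force: [-0.6, -0.1, -0.7]
finger_gap: 0.058
t 40.45 pos [461.  122.2 146.1] xyaw 79.04 tilt [0. 0.] F [-0.57 -0.1  -0.66] gap 58.0 j [ 14.9  17.6 -29.9  42.4   0.   25.8]
```

View pics/w18.png

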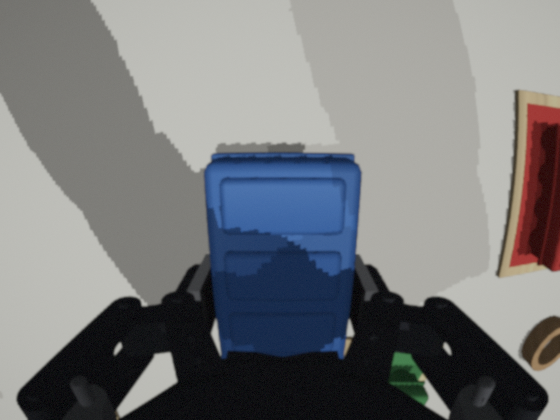

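```bash
python3 -m pendant '[[[0,-8,0,0,0,0,1],[0,-15.5,0,0,0,-0.003,1],[-0.35,-26.5,0,0,0,-0.0125,1],[-0.35,-26.5,0,0,0,-0.0125,1],[-0.35,-26.5,0,0,0,-0.0125,1],[-0.35,-26.5,0,0,0,-0.0125,1],[-0.35,-26.5,0,0,0,-0.0125,1],[-0.35,-26.5,0,0,0,-0.0125,1],[-0.35,-26.5,0,0,0,-0.0125,1],[-0.35,-26.5,0,0,0,-0.0125,1],[-0.35,-26.5,0,0,0,-0.0125,1],[-0.35,-26.5,0,0,0,-0.0125,1],[-0.35,-26.5,0,0,0,-0.0125,1],[-0.35,-26.5,0,0,0,-0.0125,1],[-0.35,-26.5,0,0,0,-0.0125,1],[-0.35,-26.5,0,0,0,-0.0125,1],[-0.35,-26.5,0,0,0,-0.0125,1],[-0.35,-26.5,0,0,0,-0.0125,1],[0,-15.5,0,0,0,-0.003,1],[0,-8,0,0,0,0,1]]]'; python3 -m pendant '[[[0,0,-5,0,0,0,1],[0,0,-10,0,0,0,1],[0,0,-10,0,0,0,1],[0,0,-8,0,0,0,1],[0,0,-5,0,0,0,1],[0,0,0,0,0,0,1],[0,0,0,0,0,0,1]]]'; python3 -c "
from h import *
rep()
p,d=camera('wrist');cv2.imwrite('pics/w19.png',p[:,:,::-1])"
```

```text
time: 43.0
position: [0.4548, -0.3497, 0.1459]
ee_rot: [-0.0, 0.833, 0.553, -0.0]
contact_force: [-0.5, -0.1, -0.6]
finger_gap: 0.058
time: 43.88
position: [0.4556, -0.3489, 0.1084]
ee_rot: [0.0, 0.833, 0.554, 0.0]
contact_force: [-0.2, -0.2, -0.4]
finger_gap: 0.0576
t 43.88 pos [ 455.6 -348.9  108.4] xyaw 67.24 tilt [ 0.02 -0.02] F [-0.17 -0.21 -0.4 ] gap 57.6 j [-37.4  28.1 -19.1  42.8  -0.  -14.7]
```

View pics/w19.png

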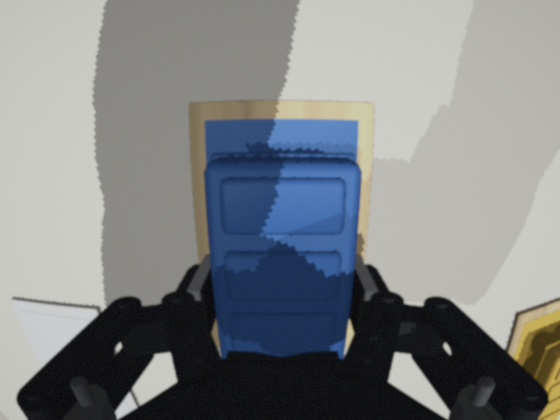

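```bash
python3 -m pendant '[[[0,0,-5,0,0,0,1],[0,0,-5,0,0,0,1],[0,0,-5,0,0,0,1],[0,0,-2.5,0,0,0,1],[0,0,-1,0,0,0,1],[0,0,-0.6,0,0,0,1],[0,0,0,0,0,0,1]]]'; python3 -m pendant '[[[0,0,-0.5,0,0,0,1],[0,0,0,0,0,0,1]]]'; python3 -m pendant '[[[0,0,-0.5,0,0,0,1],[0,0,0,0,0,0,1]]]'
```

```text
time: 44.8
position: [0.4555, -0.3488, 0.0891]
ee_rot: [0.0, 0.833, 0.554, 0.0]
contact_force: [-0.5, -0.6, -0.5]
finger_gap: 0.0581
time: 45.05
position: [0.4555, -0.3488, 0.0886]
ee_rot: [0.0, 0.833, 0.554, 0.0]
contact_force: [0.2, -0.4, -0.9]
finger_gap: 0.0576
time: 45.3
position: [0.4555, -0.3488, 0.0886]
ee_rot: [0.0, 0.833, 0.554, 0.0]
contact_force: [-1.6, 0.1, 4.7]
finger_gap: 0.0578
```

```bash
python3 -m pendant '[[[0,0,0,0,0,0,0],[0,0,0,0,0,0,-0.5],[0,0,0,0,0,0,-1],[0,0,0,0,0,0,-1],[0,0,5,0,0,0,-1],[0,0,15,0,0,0,-1],[0,0,25,0,0,0,-1],[0,0,30,0,0,0,-1],[0,0,30,0,0,0,-1],[0,0,20,0,0,0,-1],[0,0,5,0,0,0,-1],[0,0,0,0,0,0,-1]]]'; python3 -c "
from h import *
rep()
p,d=camera('wrist')
c=cv2.resize(p[95:285,210:350,::-1],None,fx=3,fy=3,interpolation=cv2.INTER_CUBIC);cv2.imwrite('pics/w20c.png',c)"
python3 -m pendant '[[[-10,12,10,0,0,0,-1],[-15,40,15,0,0,0,-1],[-15,45,15,0,0,0,-1],[-15,45,10,0,0,0,-1],[-15,45,0,0,0,0,-1],[-15,45,0,0,0,0,-1],[-10,45,0,0,0,0,-1],[0,40,0,0,0,0,-1],[0,30,0,0,0,0,-1],[0,10,0,0,0,0,-1],[0,0,0,0,0,0,-1],[0,0,0,0,0,0,-1]]]'
python3 - <<'E'
from h import *
rep()
p,d=camera('top');cv2.imwrite('pics/t20.png',p[:,:,::-1]);Z=worldmap('top',d)[...,2]
for c in HUE:
    m=cmask(p,c)
    print(c,'carton',rect('top',(m&(Z>.046)).astype(np.uint8),.052),'z',np.median(Z[(m>0)&(Z>.046)]))
p,d=camera('scene');cv2.imwrite('pics/s20.png',p[:,:,::-1])
E
```

```text
time: 46.8
position: [0.4554, -0.3488, 0.2184]
ee_rot: [0.0, 0.833, 0.554, 0.0]
contact_force: [-0.5, 0.5, 0.1]
finger_gap: 0.0857
t 46.8 pos [ 455.4 -348.8  218.4] xyaw 67.24 tilt [ 0.04 -0.03] F [-0.46  0.5   0.09] gap 85.7 j [-37.4  22.3 -10.1  57.5   0.  -14.7]
time: 48.35
position: [0.3602, 0.0076, 0.2679]
ee_rot: [0.0, 0.833, 0.553, -0.0]
contact_force: [0.6, -1.2, -0.7]
finger_gap: 0.0855
t 48.35 pos [360.2   7.6 267.9] xyaw 67.18 tilt [-0.02 -0.03] F [ 0.61 -1.2  -0.72] gap 85.5 j [  1.2  -0.1 -31.4  58.7  -0.   24. ]
red carton [(array([129., 244.]), 478.9, 356.4, 112.4, 55.5, -7.8, 732.0)] z 0.04995638433356843
yellow carton [(array([241., 373.]), 134.1, 53.8, 35.1, 26.4, 9.4, 74.5), (array([219., 283.]), 365.2, 108.3, 83.6, 25.9, -86.5, 63.0), (array([321., 166.]), 683.9, -171.1, 111.9, 56.4, -15.8, 699.0)] z 0.6702295397516849
green carton [(array([198., 174.]), 664.8, 169.1, 114.7, 56.8, -21.8, 710.5)] z 0.05006421056972366
blue carton [(array([388., 248.]), 456.0, -347.0, 113.1, 56.2, -22.6, 753.0)] z 0.04983100675924057
```

View pics/w20c.png

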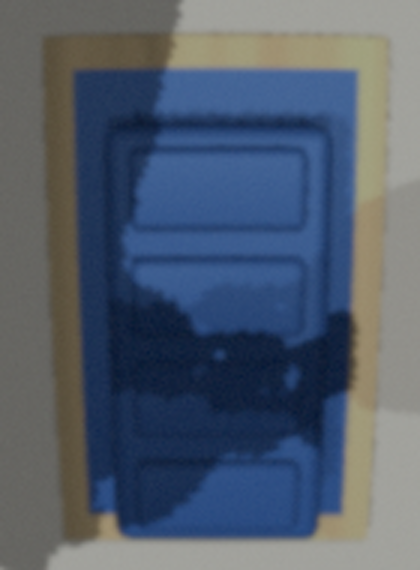

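View pics/t20.png

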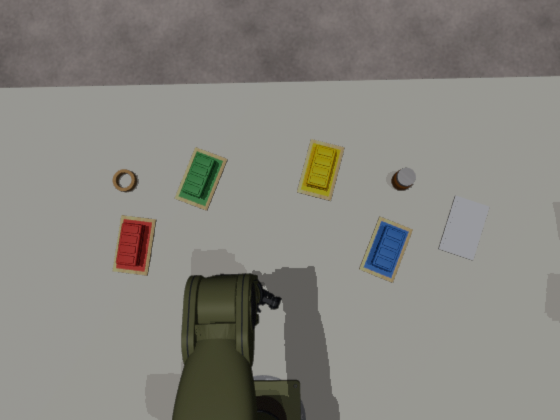

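View pics/s20.png

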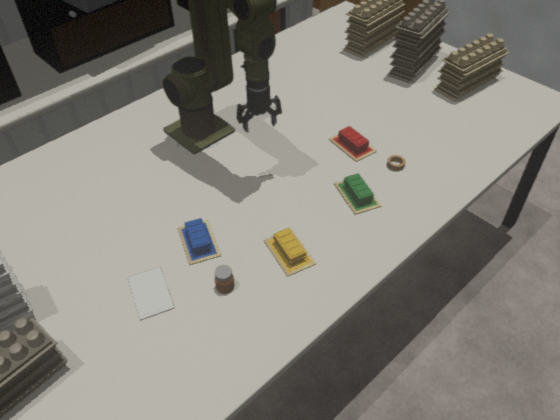

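All four cartons sit flat on their own boards, top faces about 50 mm high. They are within about 3 mm of centre and 1° of the board direction, and the jar (403,179) and tape (124,181) haven't moved. Handing in.

```bash
python3 -c "
from bench import finish_job
print(finish_job())"
```

```text
the job is handed in; nothing more can be done
None
```

I took both stacks apart in the order red, green, yellow, blue and set each carton flat on the board of its own colour. I lowered each one until I felt light contact (4–7 N) before letting go. The job was handed in after about 48 s with the gripper well clear.

- **Placement:** The last top view puts yellow, green and blue within about 2 mm of their panel centres, and all four within about 0.5° of their boards. The carton tops read about 50 mm high, against 52 mm expected. The yellow height reading was spoiled by the arm being in the picture.
- **Bystanders:** The jar and the tape sit at the same pixels as at the start.
- **One disagreement:** The top camera shows red about 2.7 mm off across its width. The close wrist view showed carton and panel on the same centre line, so I took this as parallax and left it.

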